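# Weigh the courier cases and book them out

### The job

Weigh the carry cases that are on the desk for the courier, most urgent first - red, then yellow, then blue; one of them may not be there: hang each by its handle on the spring scale's hook, let go and leave it until the hook has stood still for a good second, then stand it upright in a free lane of the grey dispatch tray, setting it down rather than dropping it. When all the cases are in the tray, take the scanner from its stand, hold it still for a good second with its beam on the tray's square code label to book the lot out, and put it back upright and fully down in its stand. Leave the other things on the desk where they are.

Things in the scene. Friction and masses are not known exactly. Their poses are not given: they have to be found in the camera images.
- red_case: red hard-plastic carry case, 50 (its x) x 110 (its y) x 70 mm high, 0.2 to 0.5 kg; origin at the centre of its underside, z up; the same turned half round. A rigid black handle stands on the lid, an upside-down U in its y-z plane, 68 mm high and 48 mm wide (y). May be absent.
- yellow_case: yellow hard-plastic carry case, 50 (its x) x 110 (its y) x 70 mm high, 0.2 to 0.5 kg; origin at the centre of its underside, z up; the same turned half round. A rigid black handle stands on the lid, an upside-down U in its y-z plane, 68 mm high and 48 mm wide (y). May be absent.
- blue_case: blue hard-plastic carry case, 50 (its x) x 110 (its y) x 70 mm high, 0.2 to 0.5 kg; origin at the centre of its underside, z up; the same turned half round. A rigid black handle stands on the lid, an upside-down U in its y-z plane, 68 mm high and 48 mm wide (y). May be absent.
- red_case_bar (a point): middle of the underside of the red case's handle crossbar, 60 mm above the lid (130 mm above the case's origin). Crossbar 48 mm long, 8 mm thick, 12 mm wide; the two handle legs are 12 (x) x 6 (y) mm, outer faces at y = +-24 mm, 36 mm clear between them. It can be held from above with a finger outside each leg
- yellow_case_bar (a point): middle of the underside of the yellow case's handle crossbar, 60 mm above the lid (130 mm above the case's origin). Crossbar 48 mm long, 8 mm thick, 12 mm wide; the two handle legs are 12 (x) x 6 (y) mm, outer faces at y = +-24 mm, 36 mm clear between them. It can be held from above with a finger outside each leg
- blue_case_bar (a point): middle of the underside of the blue case's handle crossbar, 60 mm above the lid (130 mm above the case's origin). Crossbar 48 mm long, 8 mm thick, 12 mm wide; the two handle legs are 12 (x) x 6 (y) mm, outer faces at y = +-24 mm, 36 mm clear between them. It can be held from above with a finger outside each leg
- scale: column spring scale, fixed; base plate 190 x 130 mm, origin on the table under the column, column 56 (its x) x 104 x 275 mm high with a round dial low on its front; z up. Its front is its -x side: there a sprung steel rod (9 mm thick) sticks out along its -x and ends in an upturned red-tipped hook
- hook (a joint): how far the sprung hook has dipped (m): 0 empty, grows downwards, stop at 0.070; about 115 N/m (a case dips it 15 to 40 mm), lightly damped: it bobs for one or two seconds after a load is let go, then stands still
- hook_seat (a point): where a handle rests: top of the rod at the bottom of its shallow V, 148 mm in front of the column's axis (120 mm from the column's face), 245 mm above the table when empty; moves down with the hook. The V's column-side shoulder is 9 mm higher
- hook_tip (a point): top of the hook's upturned red tip (12 mm thick), 28 mm further out than the seat along the scale's -x and 32 mm higher; a handle must pass over it
- tray: grey dispatch tray, fixed, 138 (its x) x 220 (its y) mm, walls and dividers 35 mm high, 4 mm thick, floor 4 mm; origin under its centre, z up. Three lanes, each 130 mm long in x and 68 mm wide in y, centred at y = -72, 0 and +72 mm; a case stands lengthways in a lane. A label shelf sticks out on its -y side, level with the wall tops
- label (a point): centre of the square code label, 52 mm wide, white with black pattern, lying face up on the tray's label shelf 35 mm above the table; z points up out of it
- scanner: hand scanner, 0.19 kg, about 160 mm high: grey upright handle 34 (its x) x 28 x 104 mm, origin at the centre of the handle's bottom end, z up along the handle; on top a black head 76 x 44 x 32 mm, flat sides at y = +-22 mm, nose pointing to its +x and 45 degrees down
- scanner_head (a point): centre of the scanner's head, 118 mm above the handle's bottom, on the handle's axis; a good place to hold it across its 44 mm width (its y) from above
- beam (a point): centre of the scanner's red window at the nose, 38 mm from the head's centre; x points out along the beam (45 degrees below level when the handle is upright), y is the scanner's y. It reads from 60 to 300 mm away, up to about 55 degrees off the label's upright
- stand: black scanner stand, fixed: round foot 104 mm across with an open cup, inside 42 (its x) x 36 mm, 50 mm deep, rim 62 mm above the table; origin under the foot's centre; the scanner stands in it handle down, its axes along the stand's
- stand_floor (a point): centre of the cup's floor, 12 mm above the table: the scanner's origin is here when it is home
- tumbler: steel tumbler, 79 mm across, 177 mm high with its black lid, bystander
- stapler: blue stapler 130 x 34 x 42 mm, bystander
- notes: block of yellow sticky notes 76 x 76 x 22 mm, bystander
- pencup: pen cup 74 mm across, 155 mm high with its pens, bystander
- mug: white mug 82 mm across, 95 mm high, bystander
There are look-alikes about, which are no part of the job. There is more than one size of the yellow_case; the one meant has the size given above.

How it is judged (in metres and radians):
On the way, in this order (a step that is already met when the one before it is completed fails the run):
1. the red case hangs on the scale's hook by its handle, let go and at rest for a second (contact force between red_case and scale above 1 N and contact force between red_case and the fingers below 0.05 N and distance between red_case_bar and hook_seat below 0.025 m and linear speed of red_case below 0.01 m/s and angular speed of red_case below 0.2 rad/s), for 0.8 s.
2. the yellow case hangs on the scale's hook by its handle, let go and at rest for a second (contact force between yellow_case and scale above 1 N and contact force between yellow_case and the fingers below 0.05 N and distance between yellow_case_bar and hook_seat below 0.025 m and linear speed of yellow_case below 0.01 m/s and angular speed of yellow_case below 0.2 rad/s), for 0.8 s.
3. the blue case hangs on the scale's hook by its handle, let go and at rest for a second (contact force between blue_case and scale above 1 N and contact force between blue_case and the fingers below 0.05 N and distance between blue_case_bar and hook_seat below 0.025 m and linear speed of blue_case below 0.01 m/s and angular speed of blue_case below 0.2 rad/s), for 0.8 s.
4. with all cases in the tray, the scanner's beam is held steadily on the tray's label for a second (x of red_case in the frame of tray between -0.03 and 0.03 m and y of red_case in the frame of tray between -0.085 and 0.085 m and z of each of red_case, yellow_case, blue_case in the frame of tray below 0.012 m and angle between each of red_case, yellow_case, blue_case's own z axis and vertical below 0.15 rad and x of yellow_case in the frame of tray between -0.03 and 0.03 m and y of yellow_case in the frame of tray between -0.085 and 0.085 m and x of blue_case in the frame of tray between -0.03 and 0.03 m and y of blue_case in the frame of tray between -0.085 and 0.085 m and x of label in the frame of beam between 0.06 and 0.3 m and y of label in the frame of beam between -0.018 and 0.018 m and z of label in the frame of beam between -0.018 and 0.018 m and angle between the x axis of beam and the z axis of label, either way round below 1 rad and linear speed of scanner below 0.02 m/s and angular speed of scanner below 0.15 rad/s), for 0.8 s.
At the end, for the whole second after the job is handed in: every case present stands upright (within 0.15 rad) on the floor of a lane of the tray (underside less than 12 mm above the table), the hook is empty, and the scanner is back in its stand, its handle's bottom within 12 mm of the cup's floor centre and upright within 0.15 rad, all at rest (x of red_case in the frame of tray between -0.03 and 0.03 m and y of red_case in the frame of tray between -0.085 and 0.085 m and z of each of red_case, yellow_case, blue_case in the frame of tray below 0.012 m and angle between each of red_case, yellow_case, blue_case, scanner's own z axis and vertical below 0.15 rad and x of yellow_case in the frame of tray between -0.03 and 0.03 m and y of yellow_case in the frame of tray between -0.085 and 0.085 m and x of blue_case in the frame of tray between -0.03 and 0.03 m and y of blue_case in the frame of tray between -0.085 and 0.085 m and linear speed of each of red_case, yellow_case, blue_case, scanner below 0.02 m/s and distance between scanner and stand_floor below 0.012 m and value of joint hook below 0.005 m); the robot touches nothing.
It fails at once if a case is let fall into the tray from more than about 4 cm up ((x of red_case in the frame of tray between -0.07 and 0.07 m and y of red_case in the frame of tray between -0.11 and 0.11 m and z of red_case in the frame of tray above 0.04 m and contact force between red_case and the fingers below 0.01 N and contact force between red_case and anything else below 0.01 N) or (x of yellow_case in the frame of tray between -0.07 and 0.07 m and y of yellow_case in the frame of tray between -0.11 and 0.11 m and z of yellow_case in the frame of tray above 0.04 m and contact force between yellow_case and the fingers below 0.01 N and contact force between yellow_case and anything else below 0.01 N) or (x of blue_case in the frame of tray between -0.07 and 0.07 m and y of blue_case in the frame of tray between -0.11 and 0.11 m and z of blue_case in the frame of tray above 0.04 m and contact force between blue_case and the fingers below 0.01 N and contact force between blue_case and anything else below 0.01 N)).
It fails at once if a bystander (tumbler, stapler, notes, pen cup, mug) is moved more than 4 cm (distance of any of tumbler, stapler, notes, pencup, mug from where it was at the start of the episode above 0.04 m).
Of red_case, yellow_case, blue_case only 2 to 3 are there at a start; the rules pass over those that are not, and their reading is None.
At some moment in a run one of red_case, yellow_case, blue_case may be knocked a few centimetres aside while the robot is not near it.
It also fails if it takes over 210 s, if anything falls off the work surface, if the arm or the gripper's body presses on something with over 40 N, if the wrist force passes 120 N, or if a joint passes its speed limit or range.

### The arm

A 7-joint arm with a two-finger parallel gripper is mounted at the origin on the work surface. World frame = base frame: x ahead of the robot, y to its left, z up, the work surface at z = 0. Lengths are in m, angles in degrees, forces in N, time in s.
With the tool pointing down it reaches from about 0.35 to 0.775 m from the base axis. Payload 3.1 kg.
Tool frame: the origin (TCP) lies on the centre line of the jaws, within the pads' length; the fingertips stand 17 mm ahead of it and the grasp point (between the pads) lies 2 mm behind it (robot.tip_reach is the distance from the TCP to the fingertips, in m); z points along the fingers, y is the direction in which the jaws open and shut (so a half turn about z gives the same grasp; the last joint's range is limited). The gripper opens to 85 mm and grips with 20 to 120 N. Pads are 22 mm wide; open, the fingers measure 114 mm over their backs; the gripper's body (76 mm by 85 mm) begins 54 mm behind the grasp point. The pads swing forward as they close: fully open they stand 13 mm farther back than shut.
Start: joints at [71.637, 17.813, 0.802, 86.603, -0.252, 75.585, -1.558], TCP at [0.151, -0.529, 0.248] pointing down, gripper open.
Joint ranges: [-154.91, 154.91], [-16.99, 109.72], [-72.82, 74.43], [7.12, 147.25], [-82.49, 262.49], [11.32, 116.49], [-174.64, 174.64]. Speed limits (degrees/s): [159.86, 159.86, 180, 180, 180, 180, 180].

### API

Orientations are given as [roll, pitch, yaw] about the fixed x, y, z axes, in that order (R = Rz(yaw) Ry(pitch) Rx(roll)).
In Python, from station import robot, fingers, vision, workorder, recognise gives the robot as it stands. Calls block until the motion is done:
- robot.move_to(position, orientation): joint-space move of the TCP to a pose.
- robot.line_to(position, orientation=None, velocity=0.15, f_stop=None): straight line of the TCP; orientation=None keeps the orientation; velocity is the mean speed in m/s. With f_stop (N) it stops when the force on the tool has changed by that much, and returns True; else False.
- robot.move_j(angles): joint-space move.
- fingers.gripper_to(opening, force=None): opening from 0.0 (shut) to 1.0 (fully open); force is the grip in N (None keeps the last); returns when the fingers have stopped.
- robot.pause(seconds).
- robot.inverse_kinematics(position, orientation): joint angles nearest the present ones, or None.
- vision.grab_frame(name): name is "side" or "top" or "wrist"; returns the picture (420x560x3 uint8, red, green, blue); there is no depth.
- vision.calibration(name): a dict with "mtx" (3x3 intrinsics, pixels), "k1" (the pictures are not rectified: a ray, as slopes to the right and down, at radius r is drawn at 1 + k1 r^2 times it, then the intrinsics apply), "extrinsics" (4x4, takes a point from world to camera coordinates); the wrist camera has in their place "T_tool_cam" (4x4, takes a point from camera to tool coordinates, whose origin is the TCP and whose axes are the flange's). Camera axes: x right, y up, looking along -z (the intrinsics and any distortion apply to the point x, -y, -z); pixel columns grow to the right and rows downward; lengths in m; the calibration is good to about 2 mm. A picture is of the moment at which its call begins: read the wrist's pose just before it. calibration takes no time and is no camera call.
A pose or a line that the arm cannot do raises robot.PlanningError and nothing moves.
- workorder.close_job(): hands the job in, once; it reports no verdict.
Trained networks look in the newest picture that a camera, given by its name, has taken for a name from the list of things; names that differ only in an ending like _2 or _b are one class to them, and where a whole thing is asked for, a point or a joint stands for the part that bears it (a point fixed in the world has none). Each returns a list of dicts, best first, with "p" (0 to 1); they miss things now and then, are a little off and sometimes report something else, mostly with a low value. They report only what shows in the picture. A call takes as long as a camera call. They do not tell look-alikes from the thing itself.
- recognise(label, camera): "rect" ([centre column, centre row, width, height] in pixels, round what is visible of it).
Readings, each from a call of its own:
- robot.current_time_s(): time.
- robot.current_joint_positions(): joint angles.
- robot.current_dq(): joint speeds.
- robot.current_joint_torque(): joint torques, N m.
- robot.current_tool_pos(): TCP position.
- robot.current_eef_rot(): TCP orientation.
- robot.current_contact_force(): force on the tool from outside, world axes, zero at the start.
- robot.current_torque(): the same for the moment, N m.
- robot.current_finger_gap(): opening from 0.0 (shut) to 1.0 (fully open).
Only numpy, scipy, OpenCV 4.12 (cv2) and the standard library are available. Lean on these libraries where they do the work, as an engineer would, in place of code of your own. Each camera call takes 0.05 s, during which the arm holds its last target.

## Working session

There is one attempt and no reset: what is moved stays moved. The work goes in short steps, each a Python script; the robot and the scene stay as the last script left them, time stands still between calls to the robot, and variables do not carry over. Pictures are saved under pics/ and viewed, and the job is handed in when it is done.

```bash
ls; mkdir -p pics; python3 - <<'E'
from station import robot, fingers, vision, workorder, recognise
import cv2
print(robot.current_time_s(), robot.current_tool_pos(), robot.current_eef_rot())
for n in ["side","top","wrist"]:
    im=vision.grab_frame(n); cv2.imwrite(f"pics/a_{n}.png",im[:,:,::-1])
    print(n,vision.calibration(n))
    for l in ["red_case","yellow_case","blue_case","scale","hook_tip","tray","label","scanner","stand"]:
        try: print(l,[( [round(v) for v in d["rect"]],round(d["p"],2)) for d in recognise(l,n)])
        except Exception as e: print(l,e)
E
```

```text
pics
0.0 [ 0.15115788 -0.52808023  0.24721719] [-1.79863052e+02  6.96975692e-03  1.59752743e+01]
side {'mtx': array([[399.75843207,   0.        , 276.63367452],
       [  0.        , 399.75843207, 210.38789909],
       [  0.        ,   0.        ,   1.        ]]), 'k1': -0.09002222105641976, 'extrinsics': array([[-0.93651991, -0.35032389, -0.01426973,  0.49551807],
       [ 0.23128363, -0.64785408,  0.72580505, -0.26436616],
       [-0.26351156,  0.67643053,  0.68775243, -1.2277727 ],
       [ 0.        ,  0.        ,  0.        ,  1.        ]])}
red_case [([300, 211, 32, 39], 0.63)]
yellow_case [([327, 304, 38, 66], 0.77), ([294, 266, 34, 40], 0.68), ([345, 232, 43, 58], 0.57)]
blue_case []
scale [([306, 156, 44, 91], 0.93)]
hook_tip [([193, 261, 32, 47], 0.33)]
tray [([246, 226, 28, 26], 0.62), ([240, 324, 77, 102], 0.58), ([247, 205, 22, 29], 0.49), ([294, 264, 37, 43], 0.36)]
label [([240, 325, 78, 97], 0.9)]
scanner [([247, 204, 21, 29], 0.81)]
stand [([246, 225, 28, 24], 0.69)]
top {'mtx': array([[435.30084057,   0.        , 272.60759589],
       [  0.        , 435.30084057, 21
[... 721 characters left out ...]
2, 41], 0.61)]
stand [([282, 191, 28, 26], 0.97)]
wrist {'mtx': array([[370.27198617,   0.        , 277.87545681],
       [  0.        , 370.27198617, 207.96281238],
       [  0.        ,   0.        ,   1.        ]]), 'k1': -0.08109548003162544, 'T_tool_cam': array([[ 9.47851315e-04,  9.58651521e-01,  2.84581031e-01,
         7.13981759e-02],
       [ 9.99999222e-01, -1.13952829e-03,  5.07974646e-04,
         8.24901938e-04],
       [ 8.11258802e-04,  2.84580328e-01, -9.58651855e-01,
        -1.25369597e-01],
       [ 0.00000000e+00,  0.00000000e+00,  0.00000000e+00,
         1.00000000e+00]])}
red_case []
yellow_case []
blue_case []
scale []
hook_tip []
tray []
label []
scanner []
stand []
```

View pics/a_side.png

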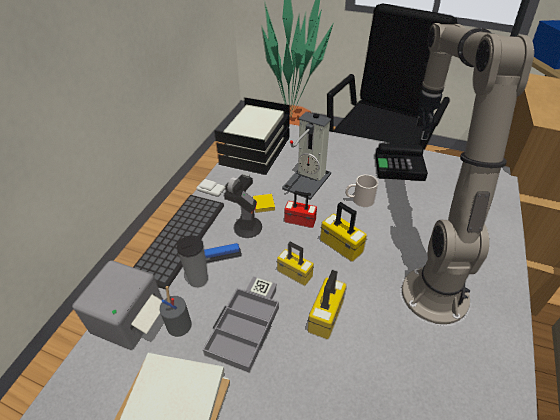

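View pics/a_top.png

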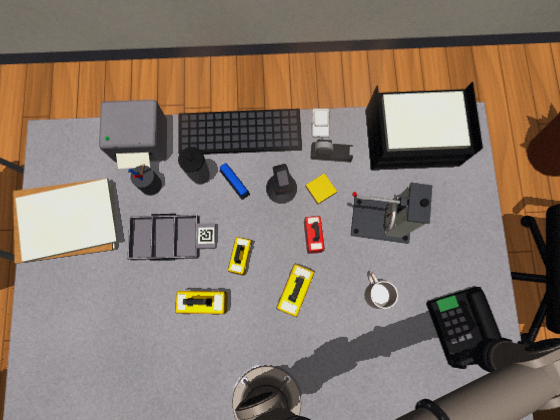

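View pics/a_wrist.png

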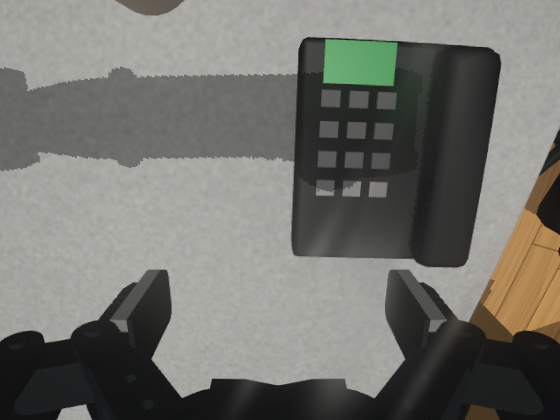

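Blue is absent. There are three yellow cases: a small one at top (240,256), about red's size, and larger ones at (202,302) and (295,289). Next I'll write helpers and measure.

```bash
cat > h.py <<'E'
from station import robot, fingers, vision, workorder, recognise
import cv2, numpy as np
from scipy.spatial.transform import Rotation as Rn
from scipy.optimize import least_squares
def Twc(name,pose=None):
    c=vision.calibration(name)
    if name!="wrist": return np.linalg.inv(c["extrinsics"])
    p,e=pose; T=np.eye(4); T[:3,:3]=Rn.from_euler("xyz",e,degrees=True).as_matrix(); T[:3,3]=p
    return T@c["T_tool_cam"]
def proj(name,P,T):
    c=vision.calibration(name); P=np.atleast_2d(P)
    q=(np.linalg.inv(T)@np.c_[P,np.ones(len(P))].T).T
    s=np.c_[q[:,0]/-q[:,2], -q[:,1]/-q[:,2]]; r2=(s**2).sum(1,keepdims=True)
    s=s*(1+c["k1"]*r2); m=c["mtx"]
    return np.c_[s[:,0]*m[0,0]+m[0,2], s[:,1]*m[1,1]+m[1,2]]
def ray(name,uv,T):
    c=vision.calibration(name); m=c["mtx"]
    d=np.array([(uv[0]-m[0,2])/m[0,0],(uv[1]-m[1,2])/m[1,1]]); s=d.copy()
    for _ in range(30): s=d/(1+c["k1"]*(s@s))
    v=T[:3,:3]@np.array([s[0],-s[1],-1]); return T[:3,3],v/np.linalg.norm(v)
def onz(name,uv,z,T):
    o,v=ray(name,uv,T); return o+v*(z-o[2])/v[2]
def tri(rays):
    A=np.zeros((3,3));b=np.zeros(3)
    for o,v in rays:
        M=np.eye(3)-np.outer(v,v);A+=M;b+=M@o
    p=np.linalg.solve(A,b); return p,[np.linalg.norm((np.eye(3)-np.outer(v,v))@(p-o)) for o,v in rays]
def snap(name,fn):
    pose=(robot.current_tool_pos(),robot.current_eef_rot()) if name=="wrist" else None
    im=vision.grab_frame(name); cv2.imwrite(f"pics/{fn}.png",im[:,:,::-1]); np.save(f"pics/{fn}.npy",im)
    T=Twc(name,pose); np.save(f"pics/{fn}_T.npy",T); return im,T
def crop(fn,x0,y0,x1,y1,s,out):
    im=cv2.imread(f"pics/{fn}.png")[y0:y1,x0:x1]
    cv2.imwrite(f"pics/{out}.png",cv2.resize(im,None,fx=s,fy=s,interpolation=cv2.INTER_CUBIC))
def mask(im,col):
    h=cv2.cvtColor(im,cv2.COLOR_RGB2HSV).astype(int); H,S,V=h[...,0],h[...,1],h[...,2]
    if col=="red": return ((H<8)|(H>172))&(S>150)&(V>60)
    if col=="yellow": return (H>20)&(H<33)&(S>140)&(V>60)
E
python3 - <<'E'
from h import *
crop("a_top",100,160,420,330,2.5,"z1"); crop("a_side",180,110,380,370,2.3,"z2")
T=Twc("top")
for n,uv in dict(red=(314,235),ys=(240,256),y1=(201,302),y2=(296,289),tray=(164,237),stand=(281,190),label=(206,236)).items():
    print(n,onz("top",uv,0.035 if n in("tray","label") else 0.07,T).round(3))
im=cv2.imread("pics/a_top.png")[:,:,::-1]
for col in("red","yellow"):
    m=mask(im,col).astype(np.uint8)
    n,l,s,c=cv2.connectedComponentsWithStats(cv2.morphologyEx(m,cv2.MORPH_CLOSE,np.ones((7,7))))
    for i in range(1,n):
        if s[i,4]>150:
            pts=np.argwhere(l==i)[:,::-1]; P=np.array([onz("top",p,0.07,T)[:2] for p in pts],np.float32)
            print(col,c[i].round(),cv2.minAreaRect(P))
E
```

```text
red [ 0.493 -0.168  0.07 ]
ys [0.436 0.065 0.07 ]
y1 [0.301 0.187 0.07 ]
y2 [ 0.329 -0.103  0.07 ]
tray [0.512 0.31  0.035]
stand [ 0.642 -0.071  0.07 ]
label [0.509 0.175 0.035]
red [314. 236.] ((0.49619561433792114, -0.16885529458522797), (0.11138718575239182, 0.048842284828424454), 2.8175086975097656)
yellow [321. 188.] ((0.6439233422279358, -0.19921128451824188), (0.07341372221708298, 0.07378113269805908), 30.223526000976562)
yellow [239. 256.] ((0.43873998522758484, 0.06564220786094666), (0.05398208275437355, 0.11075343191623688), 75.26870727539062)
yellow [295. 290.] ((0.3274497985839844, -0.10047532618045807), (0.06673600524663925, 0.1478615254163742), 64.81312561035156)Traceback (most recent call last):
  File "<stdin>", line 12, in <module>
  File "h.py", line 22, in onz
    o,v=ray(name,uv,T); return o+v*(z-o[2])/v[2]
        ~~~^^^^^^^^^^^
  File "h.py", line 17, in ray
    c=vision.calibration(name); m=c["mtx"]
ValueError: time passes only in moves, steps and waits
```

View pics/z1.png

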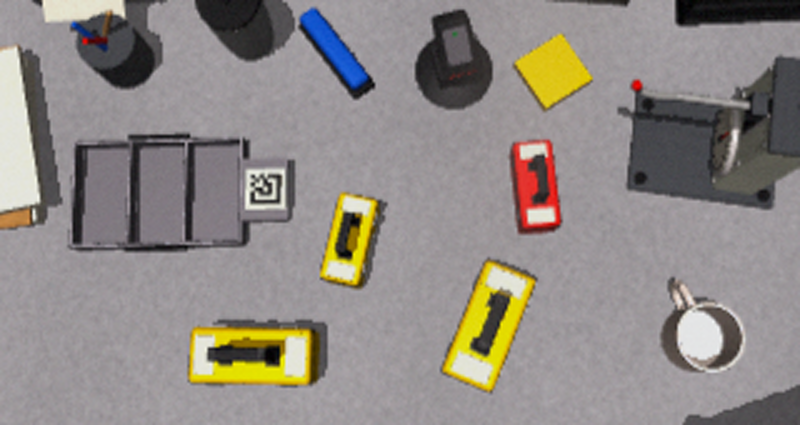

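View pics/z2.png

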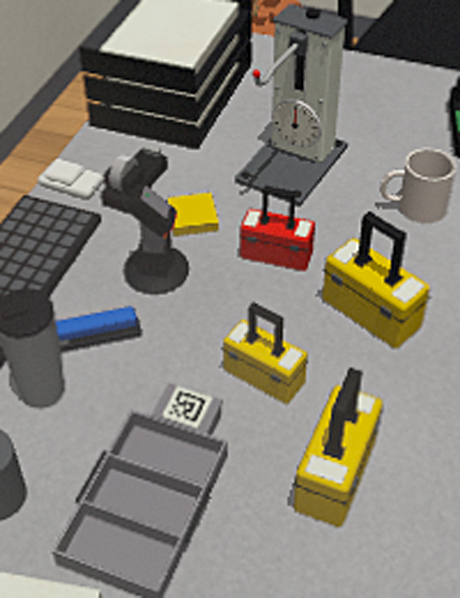

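```bash
sed -i 's/^def Twc/_C={}\ndef calib(n):\n    if n not in _C: _C[n]=vision.calibration(n)\n    return _C[n]\ndef Twc/; s/c=vision.calibration(name)/c=calib(name)/' h.py
python3 - <<'E'
from h import *
print(fingers.gripper_to(1.0) , robot.current_time_s())
for i,p in enumerate([(0.48,-0.24,0.45),(0.48,-0.06,0.45),(0.48,0.16,0.45)]):
    robot.move_to(list(p),[180,0,0])
    im,T=snap("wrist",f"w{i}"); print(robot.current_time_s(),robot.current_tool_pos(),T[:3,3])
    for l in ["red_case","yellow_case","scale","hook_tip","tray","label","scanner","stand"]:
        print(l,[( [round(v) for v in d["rect"]],round(d["p"],2)) for d in recognise(l,"wrist")])
print(robot.current_time_s())
E
```

```text
False 1.7167
3.525 [ 0.47931172 -0.24135818  0.44933126] [ 0.55116081 -0.24243331  0.57465826]
red_case [([227, 136, 49, 85], 0.87)]
yellow_case [([36, 267, 72, 64], 0.98), ([66, 181, 75, 85], 0.8), ([190, 251, 72, 114], 0.76)]
scale [([17, 137, 35, 66], 0.7), ([430, 114, 257, 144], 0.59), ([139, 16, 62, 31], 0.21)]
hook_tip [([389, 94, 184, 57], 0.75), ([67, 177, 76, 83], 0.71)]
tray [([17, 140, 34, 68], 0.97)]
label [([164, 29, 70, 57], 0.39)]
scanner [([137, 19, 59, 31], 0.76)]
stand [([167, 29, 67, 53], 0.86)]
4.725 [ 0.48012602 -0.06218253  0.44979155] [ 0.55167675 -0.06213678  0.57543785]
red_case [([355, 137, 43, 80], 0.94)]
yellow_case [([306, 254, 84, 126], 0.79), ([190, 179, 54, 87], 0.62), ([117, 279, 123, 89], 0.56), ([291, 16, 42, 32], 0.55)]
scale [([493, 104, 134, 110], 0.92), ([187, 20, 47, 40], 0.34)]
hook_tip [([535, 87, 50, 26], 0.79)]
tray [([70, 130, 140, 103], 0.89)]
label [([71, 128, 142, 97], 0.94)]
scanner [([293, 16, 42, 28], 0.96), ([70, 128, 138, 100], 0.51)]
stand [([287, 29, 74, 54], 0.76)]
6.0583 [0.48094948 0.15748113 0.44989307] [0.55232529 0.1571302  0.57531425]
red_case [([512, 137, 80, 78], 0.68), ([473, 19, 66, 32], 0.54)]
yellow_case [([261, 281, 100, 84], 0.87), ([452, 256, 115, 119], 0.81), ([341, 180, 57, 82], 0.65)]
scale [([474, 17, 67, 32], 0.41)]
hook_tip []
tray [([187, 126, 198, 103], 0.76)]
label [([188, 124, 191, 104], 0.78), ([434, 30, 69, 60], 0.36)]
scanner [([474, 20, 65, 34], 0.64)]
stand [([436, 31, 66, 56], 0.59)]
6.4583
```

View pics/w0.png

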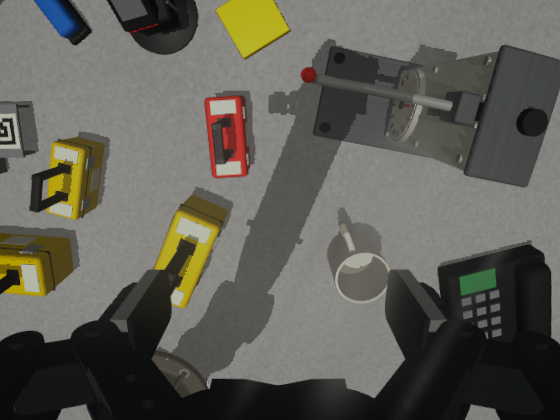

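View pics/w1.png

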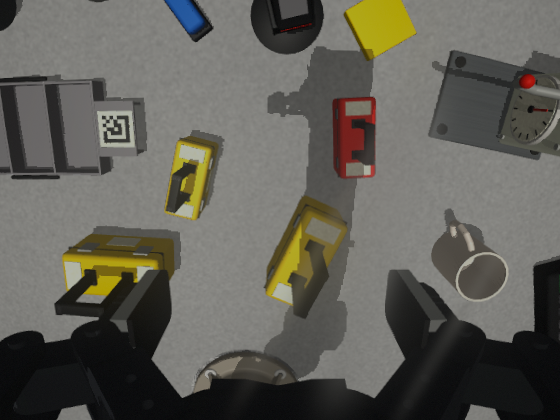

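View pics/w2.png

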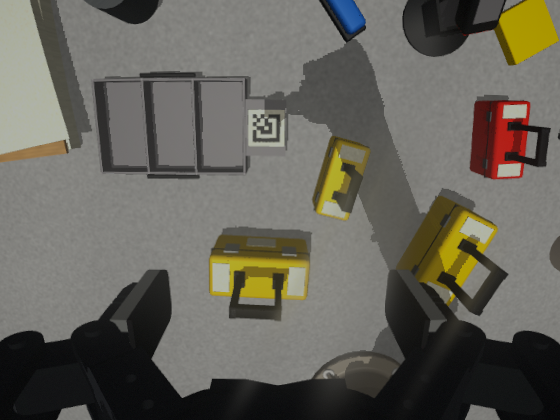

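```bash
python3 - <<'E'
from h import *
def tile(lst,out,W):
    a=[]
    for fn,x0,y0,w,h in lst:
        im=cv2.imread(f"pics/{fn}.png")
        im=cv2.resize(im[y0:y0+h,x0:x0+w],(W,int(W*h/w)),interpolation=cv2.INTER_CUBIC); 
        s=W/w
        for k in range(0,w,10):
            if (x0+k)%10==0 or True:
                pass
        for x in range((x0//10+1)*10,x0+w,10):
            cv2.line(im,(int((x-x0)*s),0),(int((x-x0)*s),6 if x%50 else 14),(0,255,0),1)
            if x%20==0: cv2.putText(im,str(x),(int((x-x0)*s)-8,22),0,.3,(0,0,255),1)
        for y in range((y0//10+1)*10,y0+h,10):
            cv2.line(im,(0,int((y-y0)*s)),(6,int((y-y0)*s)),(0,255,0),1)
            if y%20==0: cv2.putText(im,str(y),(8,int((y-y0)*s)+4),0,.3,(0,0,255),1)
        a.append(im)
    cv2.imwrite(f"pics/{out}.png",cv2.hconcat(a))
tile([("w0",195,85,60,100),("w1",320,85,60,100),("w2",460,85,90,150)],"t_red",260)
tile([("w0",25,125,80,105),("w1",155,125,80,105),("w2",300,125,80,105)],"t_yel",260)
tile([("w0",295,55,160,100),("w1",430,40,130,81.25.__int__())],"t_hook",390)
tile([("w1",0,60,160,130),("w2",80,60,220,178)],"t_tray",390)
E
```

```text
Traceback (most recent call last):
cv2.error: OpenCV(4.12.0) /io/opencv/modules/core/src/matrix_operations.cpp:64: error: (-215:Assertion failed) src[i].dims <= 2 && src[i].rows == src[0].rows && src[i].type() == src[0].type() in function 'hconcat'
```

View pics/t_red.png

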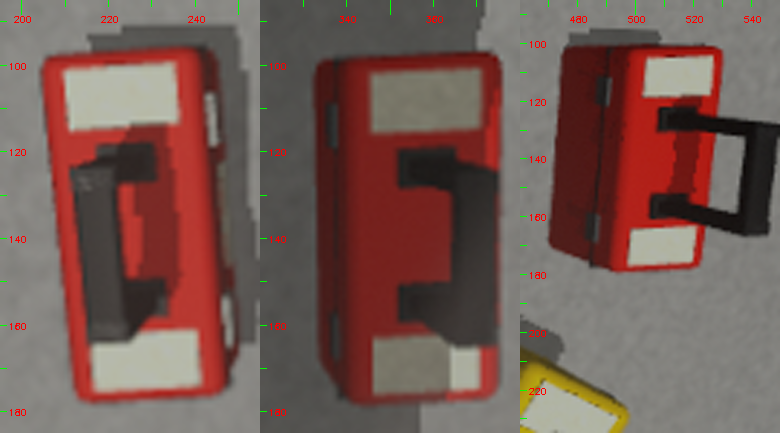

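View pics/t_yel.png

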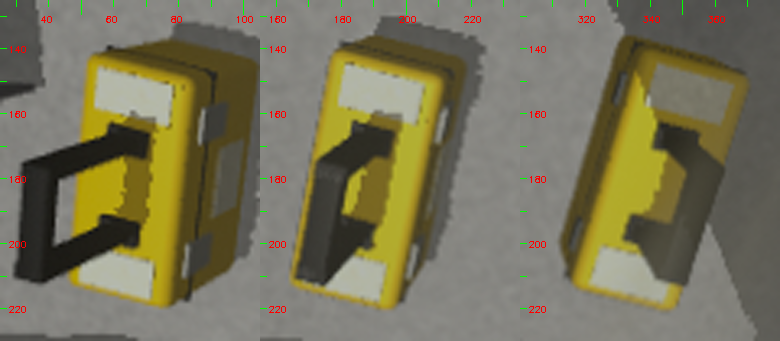

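View pics/t_hook.png

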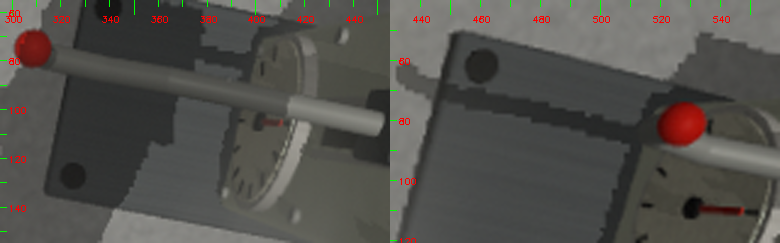

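```bash
cat > tile.py <<'E'
from h import *
def tile(lst,out,W):
    a=[]
    for fn,x0,y0,w,h in lst:
        im=cv2.imread(f"pics/{fn}.png")[y0:y0+h,x0:x0+w]; h,w=im.shape[:2]
        s=W/w; im=cv2.resize(im,(W,int(h*s)),interpolation=cv2.INTER_CUBIC)
        for x in range((x0//10+1)*10,x0+w,10):
            cv2.line(im,(int((x-x0)*s),0),(int((x-x0)*s),6 if x%50 else 14),(0,255,0),1)
            if x%20==0: cv2.putText(im,str(x),(int((x-x0)*s)-8,22),0,.3,(0,0,255),1)
        for y in range((y0//10+1)*10,y0+h,10):
            cv2.line(im,(0,int((y-y0)*s)),(6,int((y-y0)*s)),(0,255,0),1)
            if y%20==0: cv2.putText(im,str(y),(8,int((y-y0)*s)+4),0,.3,(0,0,255),1)
        a.append(im)
    H=max(i.shape[0] for i in a)
    a=[cv2.copyMakeBorder(i,0,H-i.shape[0],0,0,cv2.BORDER_CONSTANT) for i in a]
    cv2.imwrite(f"pics/{out}.png",cv2.hconcat(a))
E
python3 - <<'E'
from tile import *
tile([("w1",0,65,160,125),("w2",80,60,220,125)],"t_tray",390)
T=[np.load(f"pics/w{i}_T.npy") for i in range(3)]
r=lambda i,uv: ray("wrist",uv,T[i])
P=lambda n,*a: print(n,*[np.round(q,4) for q in tri([r(i,u) for i,u in a])])
P("red bar top+end",(0,(216.9,123.5)),(1,(369.6,123.1)))
P("red bar top-end",(0,(219.9,163)),(1,(369.6,164.2)))
for n,a,b in [("TL",(205,99),(339.6,98.8)),("TR",(241,96),(374.7,97.7)),("BR",(247.6,175),(374.9,176.2)),("BL",(213.5,177.3),(339.6,177.8))]: P("red lid "+n,(0,a),(1,b))
P("hook ball",(0,(308.5,74.7)),(1,(527.3,81.3)))
st,ss=Twc("top"),Twc("side")
print(tri([r(0,(308.5,74.7)),r(1,(527.3,81.3)),ray("top",(354.6,194.3),st),ray("side",(291.5,142.8),ss)]))
z=lambda i,uv,h: onz("wrist",uv,h,T[i]).round(4)
print("rod col end",z(0,(451.7,105.9),.25),"knob",z(0,(533,122),.28),"tip",z(0,(308.5,74.7),.271))
print("base front",z(0,(337,47),.01),z(0,(315,138),.01))
s=80/260
Y=lambda i,x,y:(i,((25,155,300)[i]+(x-260*i)*s,125+y*s))
# yellow crossbar top-face ends
P("ybar far",Y(0,38,168),Y(1,338,165)); P("ybar near",Y(0,30,278),Y(1,314,280))
P("ybar far 1,2",Y(1,338,165),Y(2,705,167)); P("ybar near12",Y(1,314,280),Y(2,670,280))
for n,a,b in [("TL",(92,52),(338,50)),("TR",(190,75),(445,77)),("BR",(172,306),(393,308)),("BL",(72,280),(293,282))]: P("y lid "+n,Y(0,*a),Y(1,*b))
E
```

```text
red bar top+end [ 0.5236 -0.1707  0.1326] [0.0009 0.0009]
red bar top-end [ 0.4763 -0.1729  0.1363] [0.0002 0.0002]
red lid TL [ 0.5514 -0.1451  0.0646] [0.0007 0.0007]
red lid TR [ 0.5541 -0.1931  0.0617] [0.0001 0.0001]
red lid BR [ 0.4469 -0.1997  0.0644] [0.0002 0.0002]
red lid BL [ 0.443  -0.1506  0.0589] [0.0002 0.0002]
hook ball [ 0.5691 -0.2663  0.271 ] [0. 0.]
(array([ 0.56925993, -0.26666335,  0.2670989 ]), [np.float64(4.8779382788894496e-05), np.float64(0.0019006447819872384), np.float64(0.001066997573833596), np.float64(0.001157642460429284)])
rod col end [ 0.5462 -0.3928  0.25  ] knob [ 0.5358 -0.4496  0.28  ] tip [ 0.569  -0.2663  0.271 ]
base front [ 0.6229 -0.3271  0.01  ] [ 0.4929 -0.2984  0.01  ]
ybar far [0.4629 0.056  0.1414] [0.0003 0.0003]
ybar near [0.4183 0.0691 0.1395] [0. 0.]
ybar far 1,2 [0.4605 0.0594 0.1291] [0.0002 0.0002]
ybar near12 [0.4164 0.0712 0.1326] [0.0002 0.0002]
y lid TL [0.4979 0.0725 0.068 ] [0.0003 0.0003]
y lid TR [0.4873 0.0269 0.0726] [0.0008 0.0008]
y lid BR [0.3807 0.0579 0.0604] [0.0002 0.0002]
y lid BL [0.3951 0.1006 0.0669] [0. 0.]
```

View pics/t_tray.png

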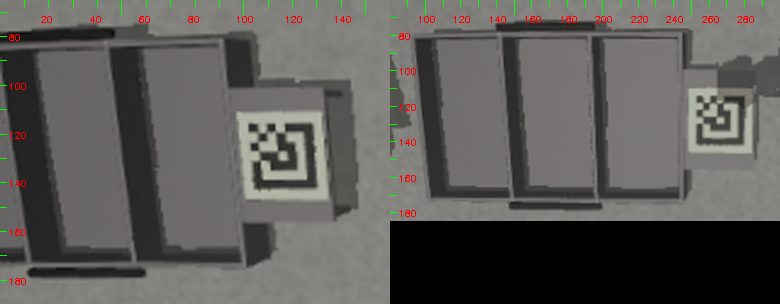

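```bash
python3 - <<'E'
from tile import *
T=[np.load(f"pics/w{i}_T.npy") for i in range(3)]
z=lambda i,uv,h: onz("wrist",uv,h,T[i]).round(4)
for n,uv in dict(TL=(94,80.3),TR=(245.3,78.6),BL=(102.6,172.8),BR=(245.8,171.7),lab=(265.6,128.2),
  d1t=(80+112/1.773,60+35/1.773),d1b=(80+122/1.773,60+195/1.773),d2t=(80+202/1.773,60+35/1.773),d2b=(80+206/1.773,60+195/1.773)).items(): print(n,z(2,uv,.035))
print("lab w1",z(1,(115.9,127.8),.035),"TR",z(1,(91,80.6),.035),"BR",z(1,(101,174),.035))
print(tri([ray("wrist",(265.6,128.2),T[2]),ray("wrist",(115.9,127.8),T[1])]))
print(tri([ray("wrist",(245.3,78.6),T[2]),ray("wrist",(91,80.6),T[1])]))
# IK checks
for p,yaw in [((.499,-.172,.128),93),((.58,-.20,.3),79.5),((.564,-.294,.287),79.5),((.51,.29,.14),91),((.51,.36,.14),91),((.51,.29,.25),91),((.441,.064,.128),74)]:
    print(p,yaw,robot.inverse_kinematics(list(p),[180,0,yaw]))
E
```

```text
TL [0.5818 0.4176 0.035 ]
TR [0.5801 0.2018 0.035 ]
BL [0.448 0.421 0.035]
BR [0.4482 0.2041 0.035 ]
lab [0.5115 0.1741 0.035 ]
d1t [0.5807 0.3459 0.035 ]
d1b [0.4516 0.3492 0.035 ]
d2t [0.5793 0.2738 0.035 ]
d2b [0.4511 0.2778 0.035 ]
lab w1 [0.5133 0.1734 0.035 ] TR [0.5805 0.2031 0.035 ] BR [0.445  0.2046 0.035 ]
(array([0.51231561, 0.17419263, 0.03321902]), [np.float64(0.0008989592404341704), np.float64(0.0008989592404342801)])
(array([0.58009563, 0.20148673, 0.03825282]), [np.float64(0.00020294682487668466), np.float64(0.00020294682487687182)])
(0.499, -0.172, 0.128) 93 [ 38.45372532  23.54697501 -27.81045736  99.2427281   12.39515684
  60.26347974   9.42620453]
(0.58, -0.2, 0.3) 79.5 [ 36.10411503  27.35531699 -30.3242952   68.99086368  13.43338951
  87.02812979  -2.55779311]
(0.564, -0.294, 0.287) 79.5 [ 41.31712355  29.79069815 -26.10776317  66.31680388  12.65212575
  86.56186876   7.00582212]
(0.51, 0.29, 0.14) 91 [ -1.78320858  33.41610594 -44.05138608  88.47890743  24.3801994
  68.06763239 -49.31191544]
(0.51, 0.36, 0.14) 91 [ -8.98862287  38.03356766 -44.96787672  81.85915938  27.36022268
  71.33830598 -55.58486213]
(0.51, 0.29, 0.25) 91 [ -1.19486959  28.63491012 -46.12501472  79.03627597  20.48197339
  80.8419931  -45.98857052]
(0.441, 0.064, 0.128) 74 [ 19.9080309   15.47614756 -35.61007538 111.10564496  10.71653369
  56.6729014  -36.64263791]
```

```bash
python3 - <<'E'
from h import *
robot.move_to([.499,-.172,.24],[180,0,93])
print(robot.current_contact_force())
im,T=snap("wrist","r0")
print(robot.line_to([.499,-.172,.129],velocity=0.1,f_stop=8), robot.current_tool_pos())
f0=robot.current_contact_force()
fingers.gripper_to(0.0,force=40)
print("gap",robot.current_finger_gap())
robot.line_to([.499,-.172,.26],velocity=0.1)
robot.pause(0.5)
print(f0,robot.current_contact_force(),robot.current_finger_gap(),robot.current_time_s())
snap("wrist","r1");snap("side","r1s")
E
```

```text
[ 0.20308797  0.61842383 -0.9588576 ]
False [ 0.49964259 -0.17213021  0.12972857]
gap 0.5522765105774967
[ 0.19977009 -0.64699221  0.14228702] [-0.41566405 -0.26672932 -3.61209365] 0.5501618490661009 12.1
```

View pics/r0.png

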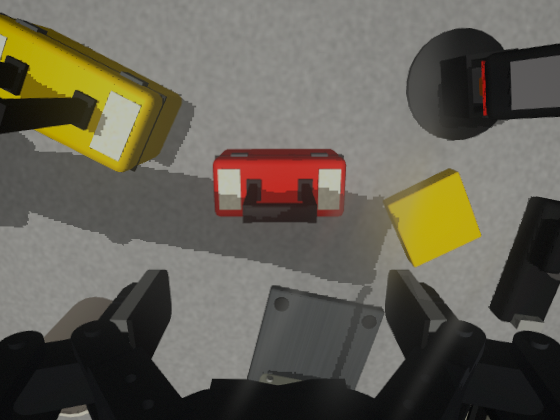

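View pics/r1.png

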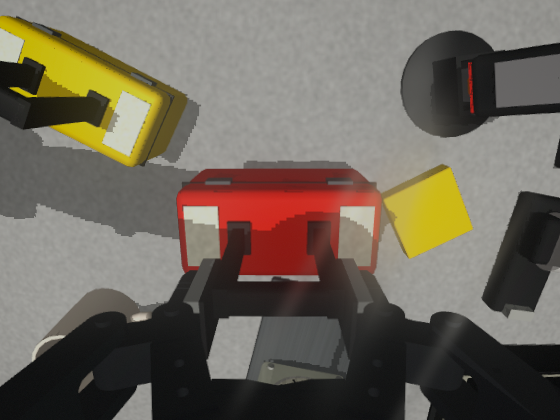

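View pics/r1s.png

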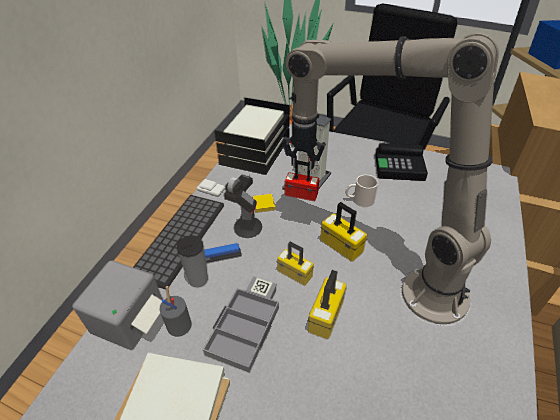

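```bash
python3 - <<'E'
from tile import *
d=np.array([.182,.983]); seat=np.array([.564,-.294])
p=seat+.10*d
robot.move_to([p[0],p[1],.287],[180,0,79.5])
robot.pause(.5)
print(robot.current_tool_pos(),robot.current_eef_rot(),robot.current_contact_force())
snap("wrist","r2");snap("side","r2s");snap("top","r2t")
tile([("r2s",250,100,100,110),("r2t",290,150,160,140)],"t2",390)
E
```

```text
[ 0.5818915  -0.19575911  0.28718814] [1.79994075e+02 1.42656814e-02 7.94934460e+01] [ 0.09376348 -0.05919612 -3.87713263]
```

View pics/r2.png

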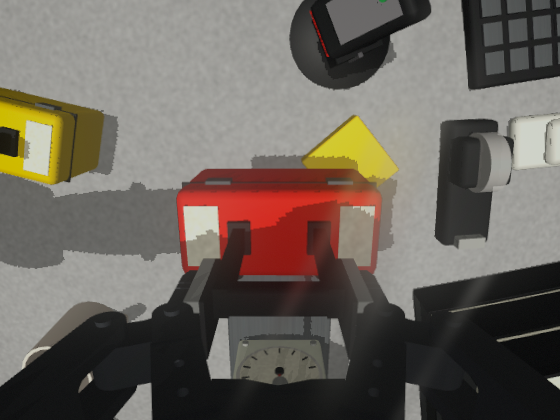

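View pics/t2.png

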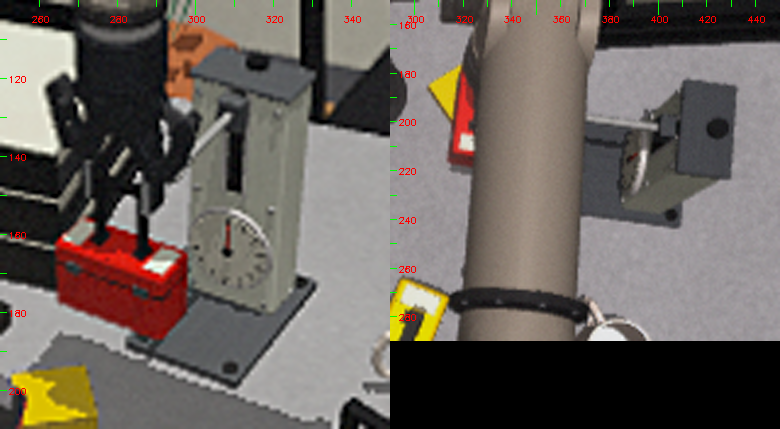

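```bash
python3 - <<'E'
from tile import *
seat=np.array([.564,-.294])
print(robot.line_to([seat[0],seat[1],.287],velocity=0.06,f_stop=5),robot.current_tool_pos())
robot.pause(.4); print(robot.current_contact_force())
snap("side","r3s"); snap("wrist","r3");snap("top","r3t")
tile([("r3s",250,80,100,110),("r3t",290,150,160,140)],"t3",390)
E
```

```text
False [ 0.56421494 -0.29340091  0.28708055]
[-0.89475017 -0.34241134 -4.01158047]
```

View pics/t3.png

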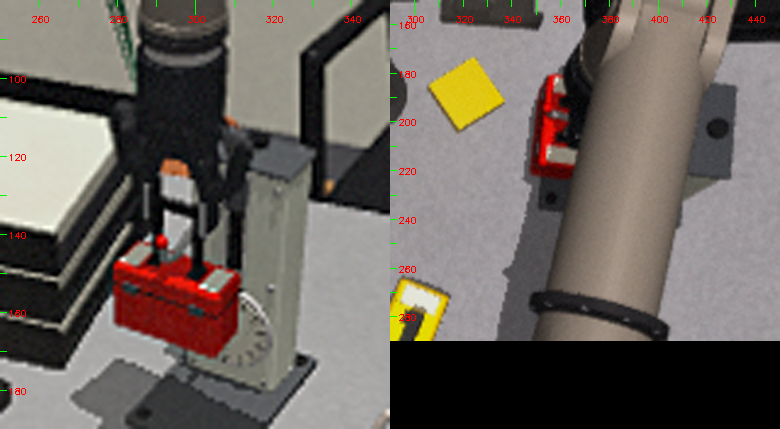

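View pics/r3.png

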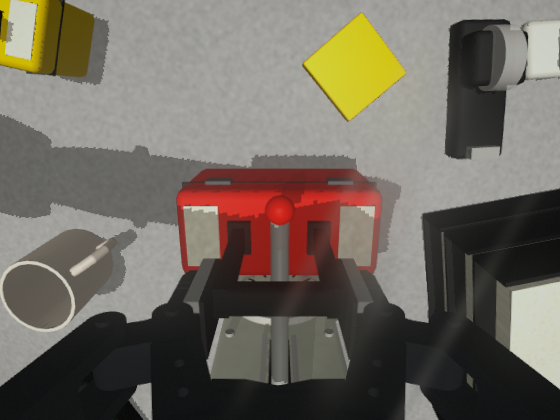

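```bash
python3 - <<'E'
from tile import *
seat=np.array([.564,-.294])
for z in (.25,.24,.232,.226,.220,.214,.208,.202):
    robot.line_to([seat[0],seat[1],z],velocity=0.06); robot.pause(.15)
    f=np.mean([robot.current_contact_force() for _ in range(6)],0); print(z,f.round(2))
    if f[2]>-0.35: break
snap("side","r4s"); snap("wrist","r4")
tile([("r4s",250,80,100,110)],"t4",390)
print(robot.current_time_s())
E
```

```text
0.25 [-0.34 -1.15 -3.39]
0.24 [-0.87 -0.48 -3.38]
0.232 [-0.25  0.2  -1.33]
0.226 [-0.   -0.04 -1.07]
0.22 [ 0.56  0.14 -0.72]
0.214 [ 0.74 -0.97  0.09]
18.7833
```

View pics/t4.png

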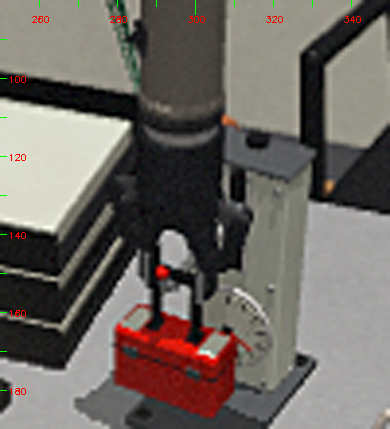

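View pics/r4.png

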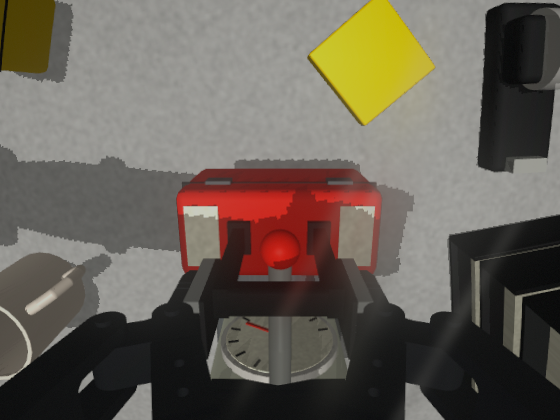

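```bash
python3 - <<'E'
from tile import *
seat=np.array([.564,-.294])
fingers.gripper_to(1.0)
robot.pause(.3)
robot.line_to([seat[0],seat[1],.32],velocity=0.1)
robot.pause(1.2)
a=[]
for i in range(4):
    im,T=snap("wrist",f"r5_{i}"); a.append(im.astype(int)); robot.pause(.5)
print([int((np.abs(a[i+1][:280]-a[i][:280]).max(2)>40).sum()) for i in range(3)],robot.current_time_s())
snap("side","r5s"); tile([("r5s",250,80,100,110)],"t5",390)
E
```

```text
[0, 0, 0] 24.1583
```

View pics/t5.png

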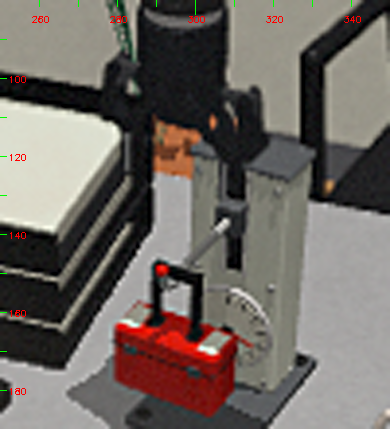

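View pics/r5_3.png

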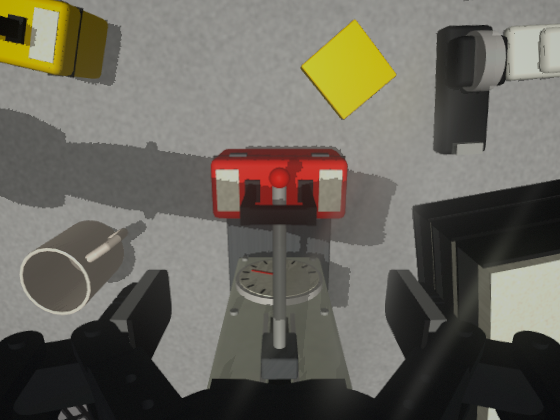

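```bash
cat > toTray.py <<'E'
from tile import *
seat=np.array([.564,-.294]); d=np.array([.182,.983])
def unhook(z):
    robot.line_to([*seat,z],velocity=0.1,f_stop=8)
    fingers.gripper_to(0.0,force=40)
    print("gap",robot.current_finger_gap(),robot.current_tool_pos())
    robot.line_to([*seat,.287],velocity=0.06); robot.pause(.4)
    print("f",robot.current_contact_force())
    p=seat+.11*d
    print("stop",robot.line_to([*p,.287],velocity=0.06,f_stop=6))
    robot.pause(.2);print(robot.current_contact_force(),robot.current_finger_gap())
def carry(x,y,yaw=89):
    robot.line_to([.50,-.12,.335],[180,0,yaw],velocity=0.2)
    robot.line_to([x,y,.335],velocity=0.25)
    robot.line_to([x,y,.22],velocity=0.15); robot.pause(.3)
    print(robot.current_tool_pos(),robot.current_eef_rot(),robot.current_time_s())
E
python3 - <<'E'
from toTray import *
unhook(.2145)
carry(.5145,.311)
snap("wrist","r6");snap("side","r6s");snap("top","r6t")
tile([("r6s",180,200,140,170),("r6t",100,160,160,140)],"t6",390)
E
```

```text
gap 0.5522991855801261 [ 0.56425157 -0.29404205  0.21470657]
f [-0.20258836 -0.18223216 -2.88560282]
stop False
[ 0.23491647 -0.24809402 -3.12438526] 0.5504161821283805
[0.51473694 0.31132379 0.22074117] [ 1.79935188e+02 -4.13983380e-02  8.90032997e+01] 33.6167
```

View pics/t6.png

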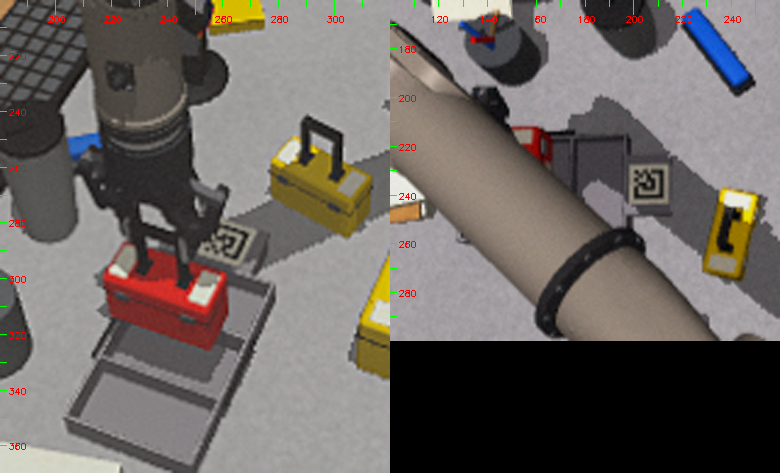

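View pics/r6.png

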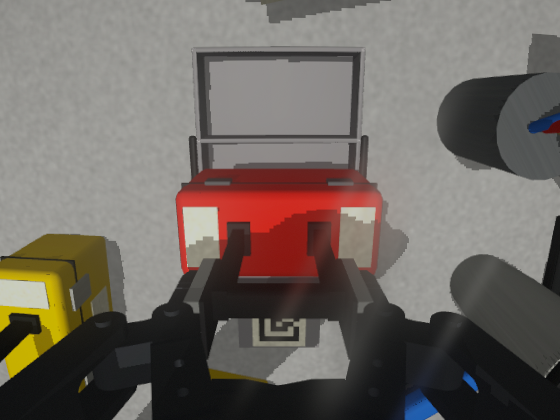

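```bash
cat >> toTray.py <<'E'
def setdown(x,y):
    robot.line_to([x,y,.145],velocity=0.08,f_stop=8)
    print("stop",robot.line_to([x,y,.1325],velocity=0.03,f_stop=2.5),robot.current_tool_pos()); robot.pause(.2)
    print(robot.current_contact_force())
E
python3 - <<'E'
from toTray import *
setdown(.5145,.311)
snap("side","r7s")
tile([("r7s",180,200,140,170)],"t7",390)
E
```

```text
stop True [0.51451941 0.31073379 0.13213994]
[0.96106692 0.48713797 5.88101049]
```

View pics/t7.png

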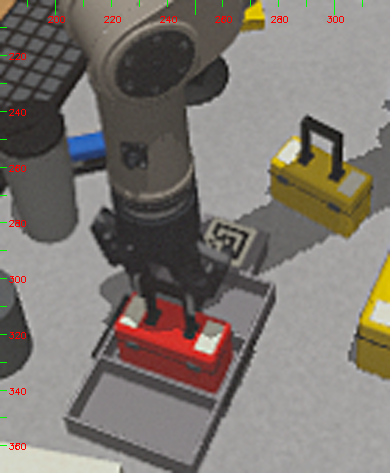

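```bash
python3 - <<'E'
from toTray import *
fingers.gripper_to(1.0); robot.line_to([.5145,.311,.30],velocity=0.2)
snap("wrist","r8")
robot.move_to([.441,.064,.24],[180,0,74.2])
snap("wrist","y0"); print(robot.current_tool_pos(),robot.current_time_s())
E
```

```text
[0.44186977 0.06596878 0.24060252] 38.15
```

View pics/r8.png

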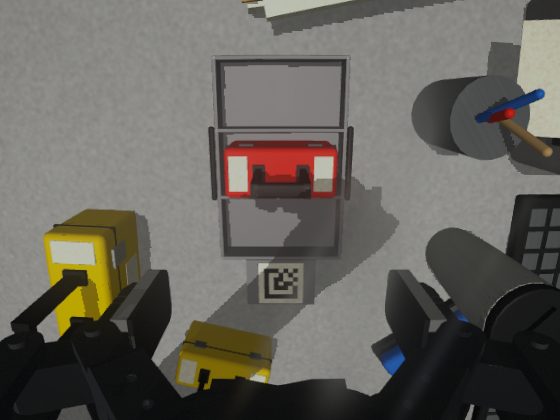

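View pics/y0.png

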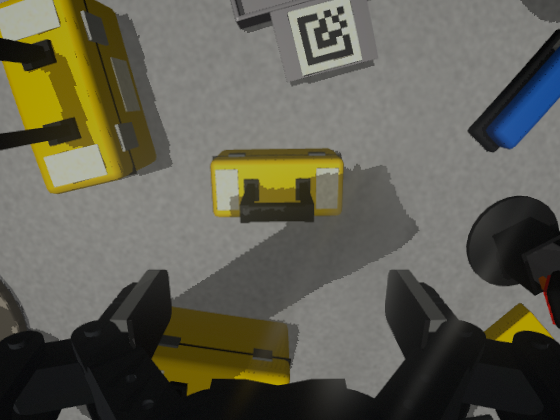

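Red stands in the middle lane. The yellow case shows at the same size as red did (lid 212–343 px, crossbar 241–314 px), so it is the right one and it's centred under the gripper.

```bash
python3 - <<'E'
from toTray import *
x,y=.4405,.065
print(robot.line_to([x,y,.129],velocity=0.1,f_stop=8), robot.current_tool_pos())
fingers.gripper_to(0.0,force=40)
f0=robot.current_contact_force(); print("gap",robot.current_finger_gap())
robot.line_to([x,y,.335],velocity=0.15)
p=seat+.10*d
robot.line_to([p[0],p[1],.335],[180,0,79.5],velocity=.2)
robot.line_to([p[0],p[1],.2865],velocity=.1)
robot.pause(.5)
print(f0,robot.current_contact_force(),robot.current_finger_gap(),robot.current_tool_pos(),robot.current_time_s())
snap("wrist","y1"); snap("side","y1s"); tile([("y1s",230,80,120,130),("a_side",230,80,120,130)],"ty1",390)
E
```

```text
False [0.44110612 0.06518045 0.12958679]
gap 0.5465012107717794
[ 1.13664292 -0.88325485  3.34957833] [ 0.64032869  0.46610207 -3.81358144] 0.5534052914961798 [ 0.58225759 -0.19574393  0.28661886] 44.1417
```

View pics/y1.png

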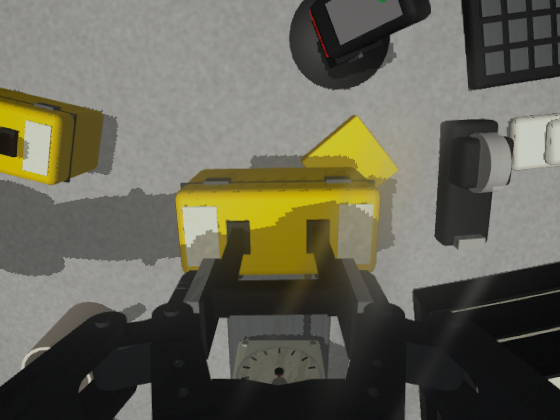

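View pics/ty1.png

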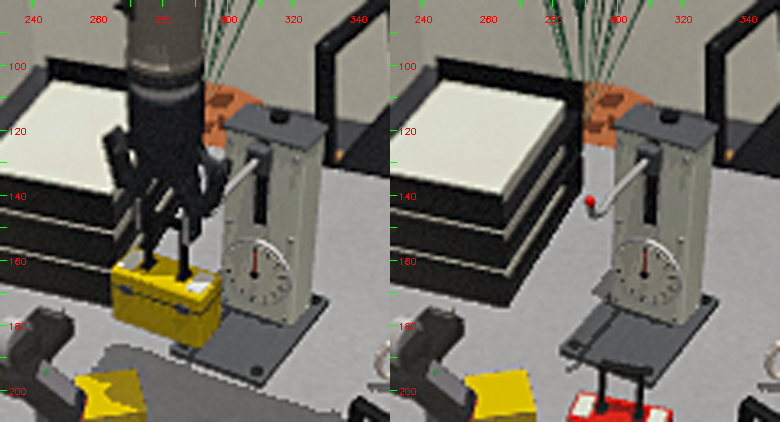

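Same geometry as with red: held symmetrically, dial centred at column 279. I'll thread it onto the hook and lower it.

```bash
python3 - <<'E'
from toTray import *
print(robot.line_to([*seat,.2865],velocity=0.06,f_stop=5),robot.current_tool_pos())
snap("wrist","y2")
zz=None
for z in (.25,.24,.232,.226,.220,.214,.208,.202):
    robot.line_to([*seat,z],velocity=0.06); robot.pause(.2)
    f=np.mean([robot.current_contact_force() for _ in range(8)],0); print(z,f.round(2)); zz=z
    if f[2]>-0.35: break
snap("wrist","y3")
fingers.gripper_to(1.0); robot.pause(.3)
robot.line_to([*seat,zz+.106],velocity=0.1)
robot.pause(1.2)
a=[]
for i in range(4):
    im,T=snap("wrist",f"y4_{i}"); a.append(im.astype(int)); robot.pause(.5)
print([int((np.abs(a[i+1][:280]-a[i][:280]).max(2)>40).sum()) for i in range(3)],robot.current_time_s())
snap("side","y4s"); tile([("y4s",250,80,100,110)],"ty4",390)
E
```

```text
False [ 0.56420885 -0.29335979  0.28656817]
0.25 [-0.16 -0.05 -2.8 ]
0.24 [-0.11 -0.48 -2.62]
0.232 [-0.   -0.39 -2.16]
0.226 [ 0.6  -0.31 -1.18]
0.22 [ 0.08 -1.07  0.07]
[0, 0, 0] 54.3917
```

View pics/y4_3.png

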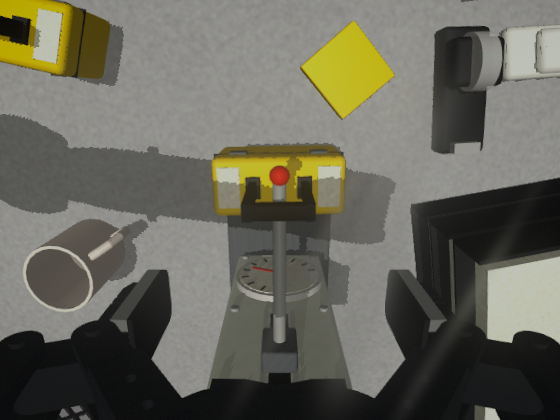

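View pics/ty4.png

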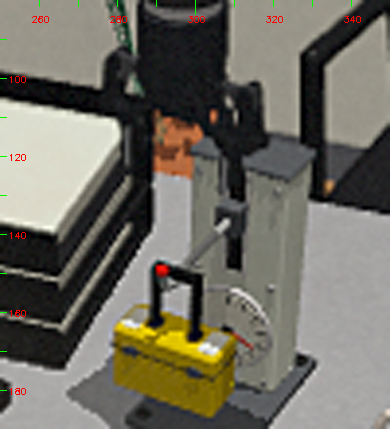

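```bash
python3 - <<'E'
from toTray import *
unhook(.217)
carry(.513,.239)
snap("wrist","y6");snap("side","y6s")
tile([("y6s",180,200,140,170)],"ty6",390)
E
```

```text
gap 0.5518727926453366 [ 0.56428858 -0.29407535  0.21723101]
f [ 0.4121509  -0.81452939 -3.6322263 ]
stop False
[ 0.36915041 -0.24244995 -3.48888668] 0.5531548289190696
[0.51329347 0.23926074 0.2206904 ] [ 1.79931271e+02 -2.98863131e-02  8.90023359e+01] 63.55
```

View pics/ty6.png

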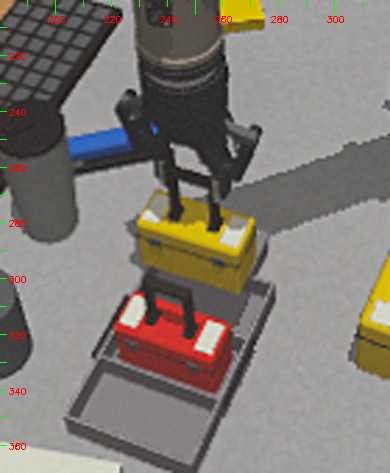

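View pics/y6.png

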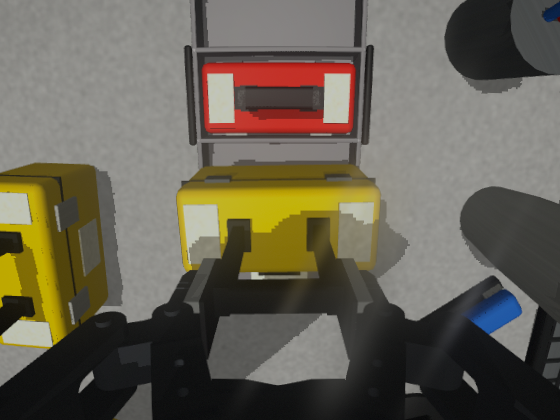

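```bash
python3 - <<'E'
from toTray import *
x,y=.513,.239
robot.line_to([x,y,.147],velocity=0.08,f_stop=8)
print("stop",robot.line_to([x,y,.127],velocity=0.03,f_stop=3),robot.current_tool_pos()); robot.pause(.2)
print(robot.current_contact_force())
snap("side","y7s")
fingers.gripper_to(1.0); robot.line_to([x,y,.30],velocity=0.2)
snap("wrist","y8")
# view scanner: camera turned round
robot.move_to([.50,-.07,.40],[180,0,180])
snap("wrist","s0"); print(robot.current_tool_pos())
print([( [round(v) for v in q["rect"]],round(q["p"],2)) for q in recognise("scanner","wrist")])
robot.move_to([.50,.03,.40],[180,0,180])
snap("wrist","s1"); print(robot.current_tool_pos(),robot.current_time_s())
tile([("y7s",180,200,140,170)],"ty7",390)
E
```

```text
stop True [0.51333445 0.239547   0.1351948 ]
[0.86634156 1.54525761 5.54736784]
[ 0.49996871 -0.06931757  0.39978229]
[([25, 277, 50, 32], 0.45), ([367, 275, 40, 64], 0.36)]
[0.500077   0.03005099 0.39994155] 69.4333
```

View pics/y8.png

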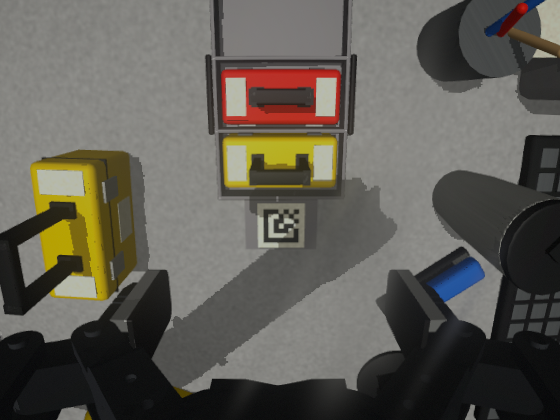

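View pics/s0.png

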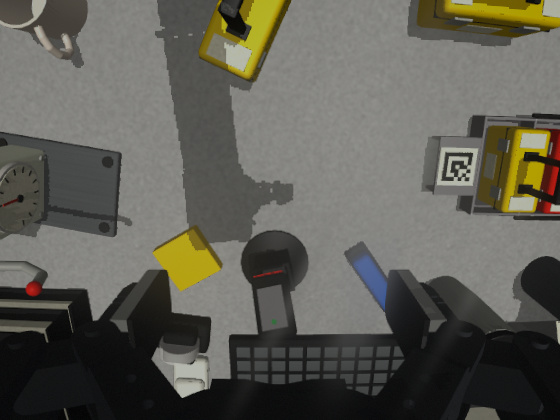

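View pics/s1.png

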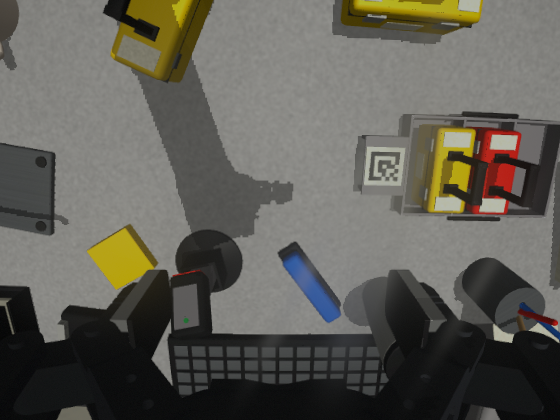

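```bash
python3 - <<'E'
from tile import *
tile([("s0",230,220,90,125),("s1",160,220,90,125),("w1",240,0,90,60)],"ts",260)
E
```

```text
(no output)
```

View pics/ts.png

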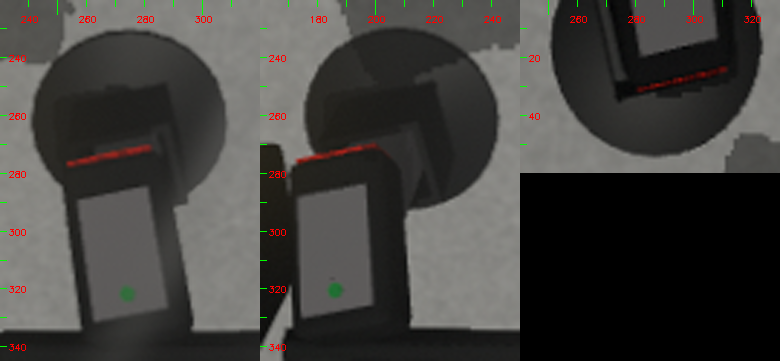

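View pics/ty7.png

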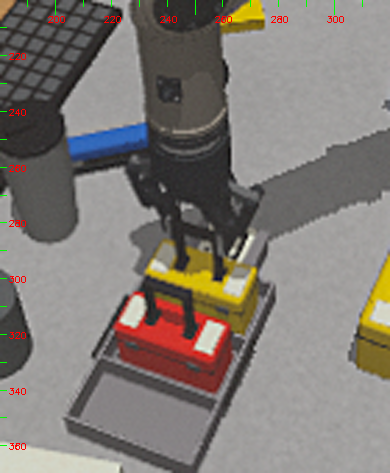

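```bash
python3 - <<'E'
from tile import *
T=[np.load(f"pics/s{i}_T.npy") for i in range(2)]; W=[np.load(f"pics/w{i}_T.npy") for i in range(3)]
k=90/260
S=lambda i,x,y: ray("wrist",((230,160)[i]+(x-260*i)*k,220+y*k),T[i])
w1=lambda x,y: ray("wrist",(240+(x-520)*k,y*k),W[1])
a,e=tri([S(0,67,164),S(1,297,162)]); b,e2=tri([S(0,151,148),S(1,376,146)]); print("edge",a,b,e,e2,np.linalg.norm(a-b))
a,e=tri([S(0,67,164),S(1,297,162),w1(725,69)]); b,e2=tri([S(0,151,148),S(1,376,146),w1(637,90)]); print("edge",a,b,e,e2)
# grey panel corners
for n,p,q in [("fl",(78,202),(297,198)),("fr",(149,186),(366,184)),("bl",(94,322),(301,319)),("br",(168,307),(375,303)),("dot",(127,293),(335,289))]:
    print(n,tri([S(0,*p),S(1,*q)]))
for i,c in ((0,(129,127)),(1,(402,126))):
    o,v=S(i,*c); print("foot",o+v*(0.012-o[2])/v[2])
    for h in (.012,.006): pass
print("label",tri([ray("wrist",(457.5,167.5),T[0]),ray("wrist",(384.5,166.5),T[1])]))
E
```

```text
edge [ 0.64240742 -0.1008853   0.10654125] [ 0.63224707 -0.06459808  0.1110115 ] [np.float64(0.0003041657864567217), np.float64(0.00030416578645687967)] [np.float64(0.00011371903865606327), np.float64(0.0001137190386561817)] 0.03794704562809835
edge [ 0.63728928 -0.09970632  0.11540834] [ 0.62873266 -0.0645195   0.11715292] [np.float64(0.0005591124409248323), np.float64(0.0018276647966354541), np.float64(0.001552875050025506)] [np.float64(0.00037221121678708433), np.float64(0.0014675111820730154), np.float64(0.0014951313534547802)]
fl (array([ 0.64743332, -0.09491985,  0.13011376]), [np.float64(5.4348740528118876e-05), np.float64(5.4348740527908405e-05)])
fr (array([ 0.64056286, -0.06557079,  0.12943185]), [np.float64(0.00017124346168915423), np.float64(0.00017124346168912407)])
bl (array([ 0.68282324, -0.08739246,  0.16348796]), [np.float64(0.00032512082826770543), np.float64(0.0003251208282675976)])
br (array([ 0.67781557, -0.0581121 ,  0.15973285]), [np.float64(0.00012242501558569092), np.float64(0.00012242501558572223)])
dot (array([ 0.67305957, -0.07439763,  0.1573764 ]), [np.float64(1.6673675983381824e-05), np.float64(1.6673675983168195e-05)])
foot [ 0.66859493 -0.07490322  0.012     ]
foot [ 0.66928492 -0.07299965  0.012     ]
label (array([0.51474033, 0.17408233, 0.03630529]), [np.float64(0.0003652074115978013), np.float64(0.0003652074115977852)])
```

```bash
python3 - <<'E'
from h import *
L=np.array([.5130,.174,.035])
for psi in (90,100,115):
  n=np.array([np.cos(np.radians(psi)),np.sin(np.radians(psi))])
  D=(.12+.038)*.7071
  p=np.r_[L[:2]-D*n,L[2]+D]; print(psi,p)
  for o in (0,180):
    for q,y in (([.669,-.0745,.30],192.3+o),([.669,-.0745,.13],192.3+o),(list(p),psi+o)):
      y=(y+180)%360-180
      j=robot.inverse_kinematics(list(q),[180,0,y]); print(o,round(y),None if j is None else np.round(j))
E
```

```text
90 [0.513     0.0622782 0.1467218]
0 -168 [ 30.  41. -54.  56.  32.  96.  89.]
0 -168 [ 31.  46. -49.  73.  34.  76.  86.]
0 90 [ 21.  23. -39.  99.  16.  63. -23.]
180 12 [ 15.  34. -20.  57.  11.  91. -79.]
180 12 [ 15.  38. -17.  74.  11.  70. -80.]
180 -90 [ 38.  35. -68.  99.  35.  70. 141.]
100 [0.53240029 0.06397551 0.1467218 ]
0 -168 [ 30.  41. -54.  56.  32.  96.  89.]
0 -168 [ 31.  46. -49.  73.  34.  76.  86.]
0 100 [ 21.  26. -40.  96.  18.  64. -14.]
180 12 [ 15.  34. -20.  57.  11.  91. -79.]
180 12 [ 15.  38. -17.  74.  11.  70. -80.]
180 -80 [ 37.  38. -68.  96.  37.  72. 151.]
115 [0.56021567 0.07274566 0.1467218 ]
0 -168 [ 30.  41. -54.  56.  32.  96.  89.]
0 -168 [ 31.  46. -49.  73.  34.  76.  86.]
0 115 [ 19.  29. -41.  92.  20.  66.  -1.]
180 12 [ 15.  34. -20.  57.  11.  91. -79.]
180 12 [ 15.  38. -17.  74.  11.  70. -80.]
180 -65 [ 34.  42. -69.  91.  40.  75. 164.]
```

```bash
python3 - <<'E'
from tile import *
robot.move_to([.669,-.0745,.33],[180,0,-167.7])
robot.line_to([.669,-.0745,.25],velocity=.15)
robot.pause(.2)
snap("wrist","s2"); snap("side","s2s"); print(robot.current_tool_pos(),robot.current_eef_rot(),robot.current_time_s())
E
```

```text
[ 0.66936908 -0.0742585   0.25092771] [-1.79988217e+02  8.55682946e-02 -1.67701246e+02] 71.2667
```

View pics/s2.png

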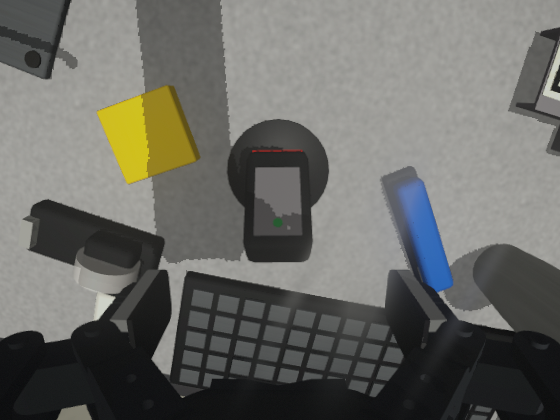

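```bash
python3 - <<'E'
from tile import *
print(robot.line_to([.669,-.0745,.130],velocity=.08,f_stop=6),robot.current_tool_pos())
f0=robot.current_contact_force()
fingers.gripper_to(0.0,force=50)
robot.pause(.2)
print(robot.current_finger_gap(),robot.current_tool_pos(),f0,robot.current_contact_force())
snap("side","s3s"); snap("wrist","s3")
print(robot.line_to([.669,-.0745,.25],velocity=.1,f_stop=15))
robot.pause(.3);print(robot.current_contact_force(),robot.current_time_s())
snap("side","s4s"); snap("wrist","s4")
tile([("s3s",200,130,110,120),("s4s",200,90,110,160)],"ts4",390)
E
```

```text
False [ 0.66939546 -0.07440049  0.13071069]
0.5106025183062355 [ 0.66927475 -0.07454121  0.13036473] [ 0.36922193 -1.01275284 -0.14156631] [1.17147924 0.22213668 1.40826009]
False
[-0.12246736  0.23610032 -2.40695706] 75.325
```

View pics/ts4.png

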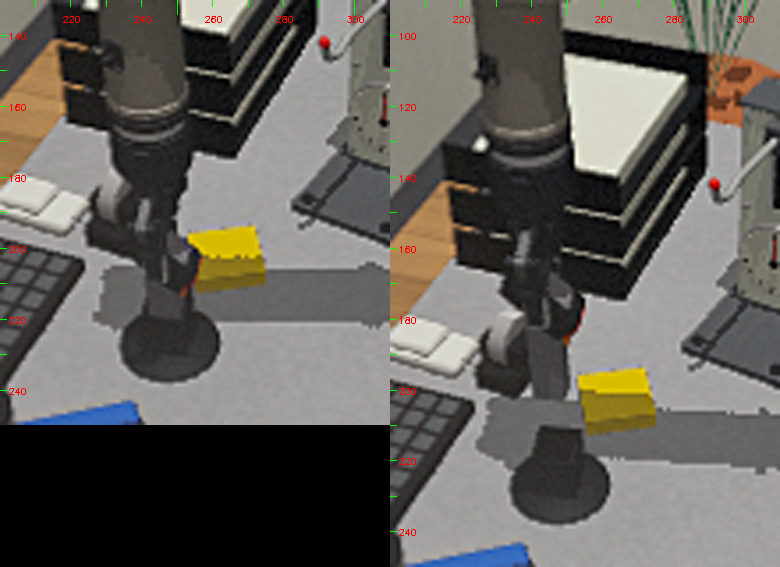

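View pics/s4.png

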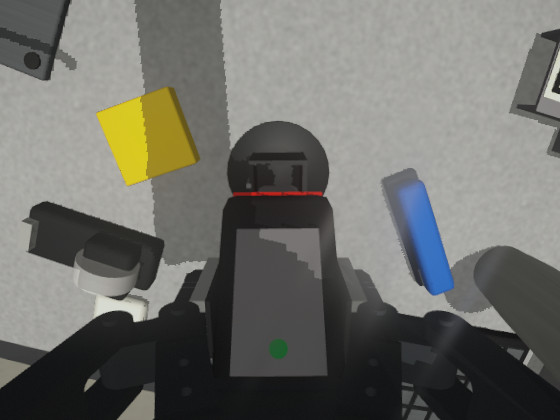

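```bash
python3 - <<'E'
from tile import *
psi=100; n=np.array([np.cos(np.radians(psi)),np.sin(np.radians(psi))]); D=.158*.7071
L=np.array([.5130,.174,.035]); p=np.r_[L[:2]-D*n,L[2]+D]
robot.line_to([p[0],p[1],.25],[180,0,100],velocity=.15)
robot.line_to(list(p),velocity=.1)
robot.pause(.4)
print(robot.current_tool_pos(),robot.current_eef_rot(),robot.current_time_s())
im,T=snap("wrist","c0"); snap("side","c0s"); snap("top","c0t")
tile([("c0s",180,180,150,170),("c0t",100,150,160,140)],"tc",390)
E
```

```text
[0.53250269 0.06395893 0.14689651] [1.79979932e+02 7.78831780e-03 9.99998022e+01] 78.7667
```

View pics/tc.png

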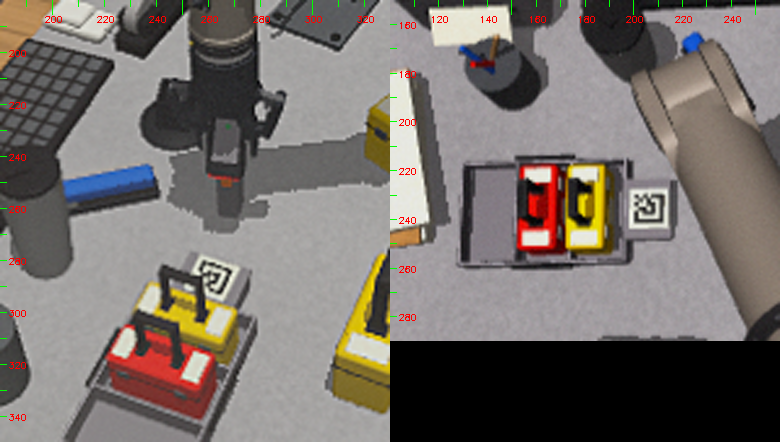

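View pics/c0.png

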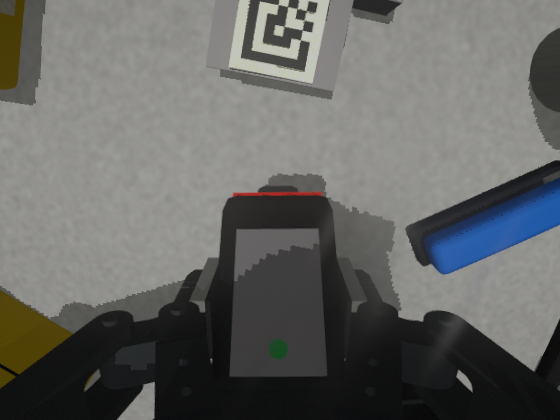

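```bash
python3 - <<'E'
from tile import *
T=np.load("pics/c0_T.npy"); print(onz("wrist",(279,37),.035,T))
p=np.array(robot.current_tool_pos()); n=np.array([np.cos(np.radians(100)),np.sin(np.radians(100)),0])
robot.pause(1.5)
for s in (.010,-.010):
    robot.line_to(list(p+s*n),velocity=.05); robot.pause(1.5)
snap("wrist","c1"); print(robot.current_time_s())
# back home, above
robot.line_to([*p[:2],.25],velocity=.15)
robot.line_to([.669,-.0745,.26],[180,0,-167.7],velocity=.15)
robot.pause(.4); print(robot.current_tool_pos(),robot.current_eef_rot(),robot.current_time_s())
snap("wrist","h0"); snap("side","h0s")
tile([("h0s",200,90,110,160),("s4s",200,90,110,160)],"th",390)
E
```

```text
[0.5135699  0.17000075 0.035     ]
84.3667
[ 0.66895708 -0.07446389  0.26009216] [-1.79988838e+02  2.67634280e-03 -1.67695596e+02] 87.3667
```

View pics/h0.png

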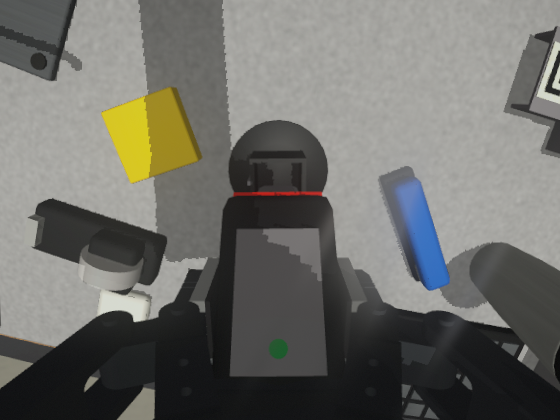

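View pics/th.png

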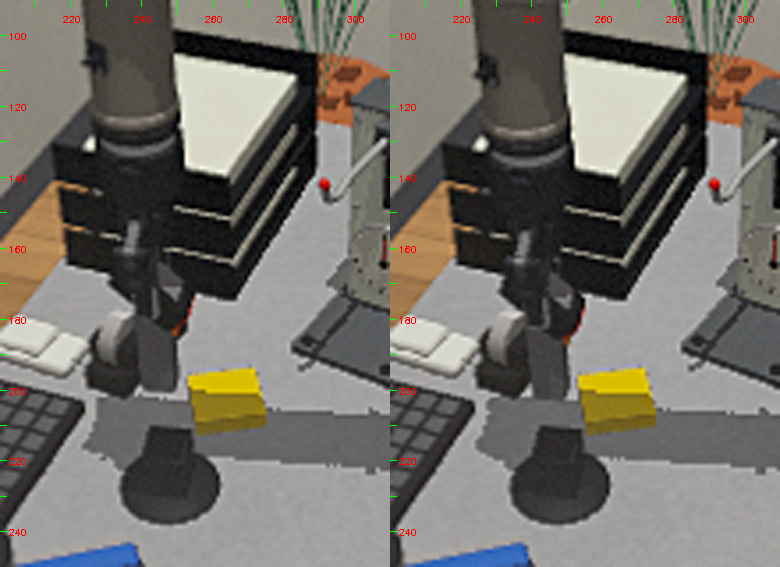

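The scanner has not slipped, so I'll insert it along the same line.

```bash
python3 - <<'E'
from tile import *
print(robot.line_to([.669,-.0745,.20],velocity=.1,f_stop=6))
print(robot.line_to([.669,-.0745,.1295],velocity=.04,f_stop=5),robot.current_tool_pos())
robot.pause(.2); print(robot.current_contact_force())
snap("side","h1s")
E
```

```text
False
False [ 0.66920717 -0.07445963  0.13035522]
[-1.30972644 -0.22941424  5.04242949]
```

```bash
python3 - <<'E'
from tile import *
fingers.gripper_to(1.0); robot.pause(.3)
robot.line_to([.669,-.0745,.25],velocity=.08); robot.pause(.2)
snap("wrist","h2")
robot.line_to([.50,.03,.40],[180,0,-167.7],velocity=.2)
robot.move_to([.40,-.15,.45],[180,0,180])
robot.pause(.3)
snap("wrist","h3"); snap("top","h3t"); snap("side","h3s"); print(robot.current_time_s())
tile([("h3s",180,90,180,270),("h3t",100,130,320,170)],"th3",400)
E
```

```text
95.7833
```

View pics/h2.png

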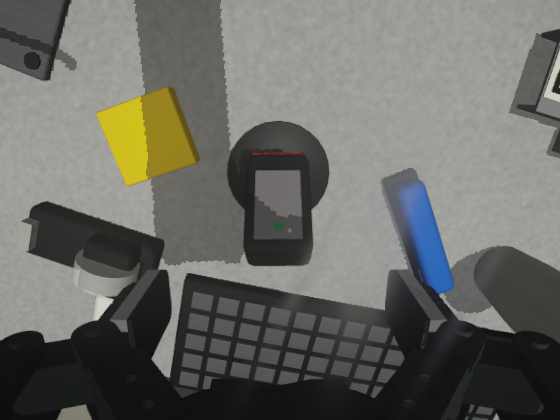

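View pics/th3.png

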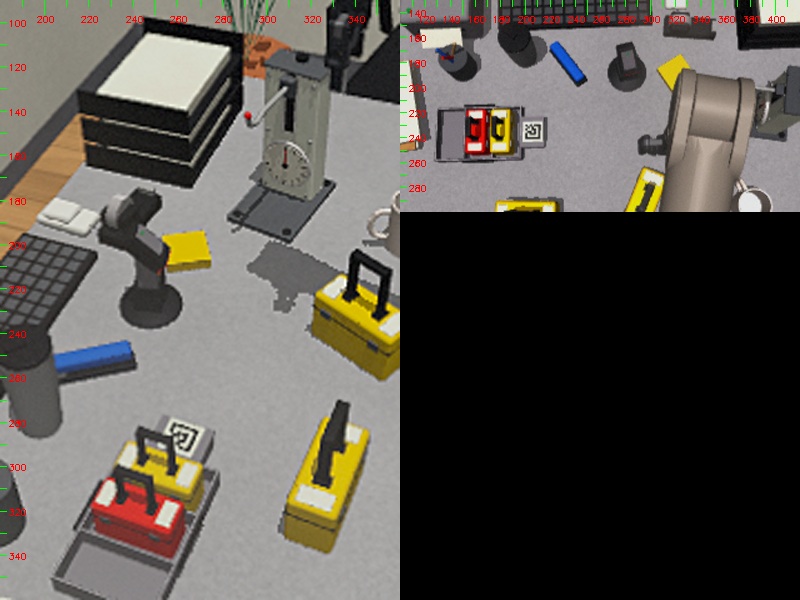

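```bash
python3 - <<'E'
from h import *
workorder.close_job(); print(robot.current_time_s())
E
```

```text
the job is handed in; nothing more can be done
the job is handed in; nothing more can be done
```

I did every step of the job and handed it in at about 96 s of robot time; closing it gave no verdict.

- **Weighing:** I weighed red, then yellow. The blue case was not on the desk. Each hung free on the hook and showed no movement in pictures taken over about 1.5 s. I picked the yellow case measuring about 110 x 50 mm and left the two larger look-alikes alone.
- **Tray:** Red was set down in the middle lane and yellow in the lane next to the label. The last side and top pictures show both upright, and nobody seems to have knocked either case.
- **Scan:** I held the scanner still for 1.5 s at each of three spots, 10 mm apart, with the beam on the label from about 0.12 m. The interface gives no read-back, so the scan is confirmed only by geometry. The label's measured position differed by about 4 mm between views, and the beam tolerance is 18 mm.
- **Scanner return:** It is back in its stand. It bottomed out at the same height as when I picked it up, and it looks upright to within about 1°.
- **Final state:** The hook is empty, the gripper touches nothing, and the bystanders I could see had not moved. In the last top picture the arm hid part of the scale and sticky notes, but both show clear in the side picture.

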